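# Fetch the toothpick dispenser from behind the bar glassware

## Task

Guests need toothpicks: the steel pump dispenser is boxed in on the glass shelf by the highball, the small shaker tin and the bitters bottle. Leaving the dispenser where it is, first clear those three onto the black bar mat so that all stand upright there, then stand the dispenser in the middle of the round white dish, and only after that put each of the three back upright on the very spot on the shelf where it stood at the start. Set things down gently without dropping or tipping anything, and leave the nested tins, jigger and strainer alone.

Things in the scene. Friction and masses are not known exactly. Their poses are not given: they have to be found in the camera images.
- highball: straight blue glass highball, open at the top, 125 mm tall, outer diameter 60 mm at the foot and 62 mm at the rim, about 0.26 kg; origin at the centre of its underside, z up. Starts upright on the shelf in one of three spots: in front of the dispenser (nearer the robot), left or right of it.
- tin: small open stainless shaker tin, 108 mm tall, diameter 54 mm at the foot widening to 66 mm at 70 mm height and straight 66 mm from there to the rim, about 0.16 kg; origin at the centre of its underside, z up. Starts upright on the shelf in another of the three spots.
- bitters: small amber glass bitters bottle with a paper band and brass cap, 125 mm tall: straight body of diameter 46 mm up to 95 mm height, then shoulder and neck, cap of diameter 28 mm from 105 to 125 mm height; about 0.22 kg; origin at the centre of its underside, z up. Starts upright on the shelf in the remaining spot.
- dispenser: steel push-top pump dispenser for toothpicks, 76 mm tall: straight body of diameter 46 mm up to 58 mm height, then a shoulder and a push button of diameter 20 mm (rigid here); about 0.18 kg; origin at the centre of its underside, z up. Starts upright on the shelf before the back panel, with the three other things close in front and at both sides, about 75 to 100 mm from centre to centre.
- shelf: fixed low glass riser shelf framed in brass, 200 mm deep (its x, away from the robot at zero yaw) by 260 mm wide (its y); the top of its glass is 30 mm above the cart top; along its far (+x) edge stands an upright glass panel with brass frame, about 8 mm thick, reaching 130 mm above the cart top; other sides open. Origin on the cart top under its centre.
- mat: fixed black rubber bar mat with ribs, 260 mm (its x) by 160 mm (its y), 4 mm thick; origin under its centre on the cart top. Lies left or right of the shelf, the dish on the other side.
- dish_in (a point): centre of the flat inner floor of the fixed round white ceramic dish: 132 mm across at the rim, 20 mm tall, flat inner floor of about 94 mm diameter, 6 mm above the cart top. The dish does not slide. This point is 6 mm above the cart top; the dish lies on the side of the shelf opposite to the mat.
- nested_tins: bystander, leave alone: large stainless shaker tin with a second nested in it, 197 mm tall, 90 mm across, loose, at the far side of the cart; origin at the centre of its underside
- jigger: bystander, leave alone: steel double-cone jigger, 95 mm tall, 48 mm across, loose, at the far side of the cart; origin at the centre of its underside
- strainer: bystander, leave alone: chrome julep strainer lying flat on the cart top between the robot and the shelf, 16 mm high; shallow domed bowl of 76 mm diameter, origin at the underside of the bowl's centre, handle along its -y to 132 mm from there; loose
Mind the look-alikes: they are no part of the job. What is shaped like the dispenser but purple is not meant.

How it is judged:
On the way, in this order (a step that is already met when the one before it is completed fails the run):
1. highball, tin and bitters bottle all stand upright and released on the bar mat while the dispenser is still in its place (x of highball in the frame of mat between -0.13 and 0.13 m and y of highball in the frame of mat between -0.08 and 0.08 m and z of each of highball, tin, bitters in the frame of mat below 0.012 m and linear speed of each of highball, tin, bitters below 0.03 m/s and contact force between the fingers and highball below 0.5 N and angle between each of highball, tin, bitters's own z axis and vertical below 0.12 rad and x of tin in the frame of mat between -0.13 and 0.13 m and y of tin in the frame of mat between -0.08 and 0.08 m and contact force between the fingers and tin below 0.5 N and x of bitters in the frame of mat between -0.13 and 0.13 m and y of bitters in the frame of mat between -0.08 and 0.08 m and contact force between the fingers and bitters below 0.5 N and distance of dispenser from where it was at the start of the episode below 0.02 m), for 0.2 s.
2. the dispenser stands upright and released in the middle of the dish, the other three still on the mat (horizontal distance between dispenser and dish_in below 0.015 m and height (world z) of dispenser below 0.014 m and linear speed of each of dispenser, highball, tin, bitters below 0.03 m/s and contact force between the fingers and dispenser below 0.5 N and angle between each of dispenser, highball, tin, bitters's own z axis and vertical below 0.12 rad and x of highball in the frame of mat between -0.13 and 0.13 m and y of highball in the frame of mat between -0.08 and 0.08 m and z of each of highball, tin, bitters in the frame of mat below 0.012 m and contact force between the fingers and highball below 0.5 N and x of tin in the frame of mat between -0.13 and 0.13 m and y of tin in the frame of mat between -0.08 and 0.08 m and contact force between the fingers and tin below 0.5 N and x of bitters in the frame of mat between -0.13 and 0.13 m and y of bitters in the frame of mat between -0.08 and 0.08 m and contact force between the fingers and bitters below 0.5 N), for 0.2 s.
At the end, for the whole second after the job is handed in: The dispenser stands upright in the dish within 15 mm of its middle; highball, tin and bitters bottle each stand upright within 15 mm of where they stood at the start; all released and at rest (horizontal distance between dispenser and dish_in below 0.015 m and height (world z) of dispenser below 0.014 m and linear speed of each of dispenser, highball, tin, bitters below 0.03 m/s and contact force between the fingers and dispenser below 0.5 N and angle between each of dispenser, highball, tin, bitters's own z axis and vertical below 0.12 rad and distance of each of highball, tin, bitters from where it was at the start of the episode below 0.015 m and contact force between the fingers and highball below 0.5 N and contact force between the fingers and tin below 0.5 N and contact force between the fingers and bitters below 0.5 N); the robot touches nothing.
It fails at once if a handled thing is tipped by more than about 35 degrees (angle between any of highball, tin, bitters, dispenser's own z axis and vertical above 0.6 rad).
It fails at once if a handled thing is dropped (moves faster than 0.6 m/s out of the fingers) ((linear speed of highball above 0.6 m/s and contact force between the fingers and highball below 0.05 N) or (linear speed of tin above 0.6 m/s and contact force between the fingers and tin below 0.05 N) or (linear speed of bitters above 0.6 m/s and contact force between the fingers and bitters below 0.05 N) or (linear speed of dispenser above 0.6 m/s and contact force between the fingers and dispenser below 0.05 N)).
It fails at once if nested tins, jigger or strainer moved by more than 30 mm (distance of any of nested_tins, jigger, strainer from where it was at the start of the episode above 0.03 m).
It also fails if it takes over 136 s, if anything falls off the work surface, if the arm or the gripper's body presses on something with over 40 N, if the wrist force passes 120 N, or if a joint passes its speed limit or range.

## Robot

A 7-joint arm with a two-finger parallel gripper is mounted at the origin on the work surface. World frame = base frame: x ahead of the robot, y to its left, z up, the work surface at z = 0. Lengths are in m, angles in rad, forces in N, time in s.
With the tool pointing down it reaches from about 0.4 to 0.85 m from the base axis. Payload 10.4 kg.
Tool frame: the origin (TCP) lies between the finger pads; the fingertips stand 19 mm ahead of it and the grasp point (between the pads) is the TCP; z points along the fingers, y is the line along which they close (so a half turn about z gives the same grasp; the last joint's range is limited). The gripper opens to 87 mm and grips with 3 to 60 N. Pads are 19 mm wide; open, the fingers measure 117 mm over their backs; the gripper's body (75 mm by 190 mm) begins 51 mm behind the grasp point.
Start: joints at [1.218, 0.332, -0.065, 1.46, 0.022, 1.35, -0.088], TCP at [0.202, -0.591, 0.206] pointing down, gripper open.
Joint ranges: [-2.6, 2.6], [-0.5, 2.12], [-1.47, 1.34], [0.16, 2.42], [-1.27, 4.41], [0.06, 2.06], [-2.6, 2.6]. Speed limits (rad/s): [2.22, 2.22, 2.79, 2.79, 3.14, 3.14, 3.14].

## Interface

Orientations are given as a rotation vector (axis times angle).
In Python, from rig import ctrl gives the robot as it stands.
- The arm moves only by the shell command python3 -m creep 'ROWS' [OPENING] [FORCE]. ROWS is JSON, a list of rows, each a list of 2 entries, a list of its own where there are three numbers: the shift along the tool's x, y, z in units of 0.4 m (1.0 is 0.4 m), then the turn, a rotation vector about the tool's x, y, z in units of 90 degrees (1.0 is 90 degrees). In form: [[[tx, ty, tz], [ax, ay, az]], ...]. A call has 1 to 5 rows; each row is the pose to reach, as a shift and turn from the pose commanded when the call began, along the tool's axes at that moment; what a row does not reach only later rows make up. A row lasts 1/10 s, in which the tool goes at most 50 mm and 8.59 degrees, less where a joint would pass 70% of its speed; a pose out of reach is approached as far as the arm can. A call with a number of a shift or a turn outside -1 to 1 is refused whole. A call with a gripper value outside its range is refused whole. OPENING is the opening in per cent of the stroke, from 0 (shut) to 100 (fully open), set as the call begins (- or left out, the last holds). The fingers move at their own pace and stop on an object; FORCE is the grip in N (left out, the last holds). Time passes only in rows, so rows that repeat a pose let the fingers close. It gives the time, the measured TCP pose, the force, the opening and the grip force at its end, in the units of the state.
- ctrl.sense(): the state, without advancing time (a new reading comes with each control period).
- ctrl.snapshot(name): name is "scene" or "top" or "wrist"; returns the picture (480x640x3 uint8, blue, green, red); there is no depth.
- ctrl.get_calibration(name): a dict with "intrinsics" (3x3 intrinsics, pixels), "distortion" ([k1, k2, p1, p2, k3] as OpenCV has them; the pictures are not rectified), "world_to_cam" (4x4, takes a point from world to camera coordinates). Camera axes: x right, y down, z forward; pixel columns grow to the right and rows downward; lengths in m; the calibration is good to about 2 mm. A picture is of the moment at which its call begins: read the wrist's pose just before it. get_calibration takes no time and is no camera call; for the wrist camera it gives the pose at the moment of the call.
- ctrl.hand_in(): hands the job in; it is judged then, once.
The state is a dict: "time_s": time; "joints": joint angles; "dq": joint speeds; "effort": joint torques, N m; "position": TCP position; "eef_rot": TCP orientation; "wrist_force": force on the tool from outside, world axes, zero at the start; "torque": the same for the moment, N m; "gripper_width": finger opening in m; "finger_force": force on a finger pad.
Only numpy, scipy, OpenCV 4.12 (cv2) and the standard library are available. Lean on these libraries where they do the work, as an engineer would, in place of code of your own. Each camera call takes 0.05 s, during which the arm holds its last target. There are 200 camera calls.

## Working session

There is one attempt and no reset: what is moved stays moved. The work goes in short steps, Python scripts to look and compute and a shell command to move; the robot and the scene stay as the last step left them, time stands still between calls to the robot, and variables do not carry over. Pictures are saved under pics/ and viewed, at most 14 in all, crops included, and the job is handed in when it is done.

```bash
ls; mkdir -p pics; python3 - <<'E'
from rig import ctrl
import cv2,numpy as np
s=ctrl.sense(); print({k:np.round(v,3).tolist() for k,v in s.items()})
for n in("scene","top"):
    im=ctrl.snapshot(n); cv2.imwrite(f"pics/{n}0.png",im)
    c=ctrl.get_calibration(n); print(n,np.round(c["intrinsics"],1).tolist(),np.round(c["distortion"],3),np.round(c["world_to_cam"],3).tolist())
E
```

```text
pics
{'time_s': 0.0, 'joints': [1.218, 0.333, -0.065, 1.461, 0.022, 1.35, -0.089], 'dq': [0.0, 0.002, 0.001, 0.0, -0.001, 0.001, 0.001], 'effort': [0.0, -62.324, 0.025, -38.99, -0.061, 0.04, 0.0], 'position': [0.202, -0.591, 0.205], 'eef_rot': [-3.098, -0.515, 0.0], 'wrist_force': [-0.578, -0.143, -0.077], 'torque': [-0.008, 0.049, -0.009], 'finger_force': 0.0, 'gripper_width': 0.087}
scene [[482.2, 0.0, 321.2], [0.0, 482.2, 244.5], [0.0, 0.0, 1.0]] [0.015 0.    0.    0.    0.   ] [[0.692, 0.722, 0.003, -0.383], [0.426, -0.405, -0.809, -0.176], [-0.583, 0.561, -0.588, 1.412], [0.0, 0.0, 0.0, 1.0]]
top [[533.0, 0.0, 323.4], [0.0, 533.0, 238.5], [0.0, 0.0, 1.0]] [-0.135  0.     0.     0.     0.   ] [[0.022, -0.999, 0.027, -0.015], [-0.98, -0.027, -0.195, 0.529], [0.195, -0.022, -0.98, 0.885], [0.0, 0.0, 0.0, 1.0]]
```

View pics/scene0.png

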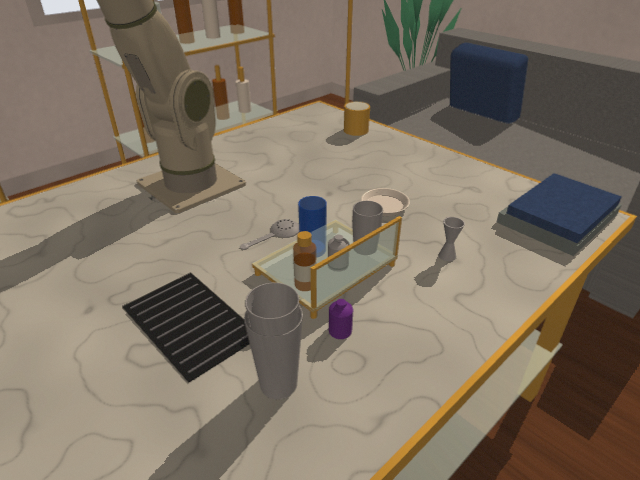

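View pics/top0.png

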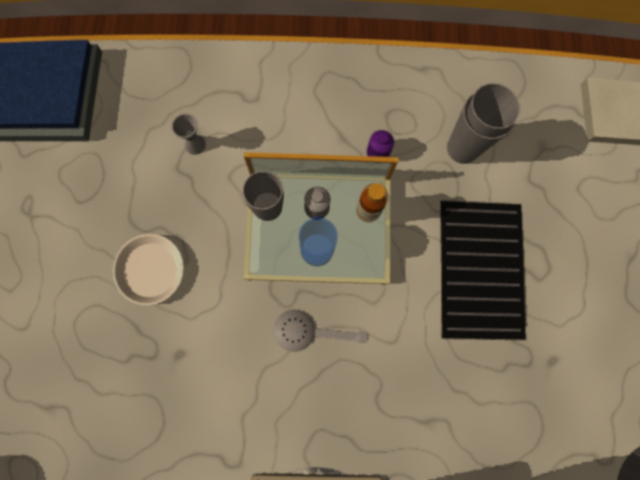

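Top view: +y is left, +x is up. The mat is on the right at (483,270) and the dish on the left at (150,270). The highball (blue, 317,242) stands in front, the tin (265,196) left and the bitters (373,200) right. Dispenser candidates are the steel one inside the shelf at top (317,200) / scene (340,250), and the purple one behind the panel at top (380,143) / scene (341,318). I choose the steel one and check it in a close crop.

```bash
cat > h.py <<'E'
import cv2,numpy as np
from rig import ctrl
def ray(cal,px):
    K=np.array(cal["intrinsics"]);D=np.array(cal["distortion"]);T=np.array(cal["world_to_cam"])
    u=cv2.undistortPoints(np.array([[px]],float),K,D)[0,0]
    R=T[:3,:3];t=T[:3,3]
    return -R.T@t, R.T@np.array([u[0],u[1],1])
def at(cal,px,z):
    o,d=ray(cal,px); return (o+d*(z-o[2])/d[2])
def tri(cals,pxs):
    A=np.zeros((3,3));b=np.zeros(3)
    for c,p in zip(cals,pxs):
        o,d=ray(c,p);d/=np.linalg.norm(d);M=np.eye(3)-np.outer(d,d);A+=M;b+=M@o
    return np.linalg.solve(A,b)
def proj(cal,P):
    T=np.array(cal["world_to_cam"])
    return cv2.projectPoints(np.array(P,float).reshape(-1,1,3),cv2.Rodrigues(T[:3,:3])[0],T[:3,3],np.array(cal["intrinsics"]),np.array(cal["distortion"]))[0][:,0]
E
python3 - <<'E'
import cv2,numpy as np
a=cv2.imread("pics/top0.png")[140:290,235:405]; a=cv2.resize(a,None,fx=4,fy=4,interpolation=cv2.INTER_CUBIC)
cv2.imwrite("pics/ctop.png",a)
b=cv2.imread("pics/scene0.png")[185:325,240:410]; b=cv2.resize(b,None,fx=4,fy=4,interpolation=cv2.INTER_CUBIC)
cv2.imwrite("pics/cscene.png",b)
from h import *
top=ctrl.get_calibration("top"); im=cv2.imread("pics/top0.png")
h=cv2.cvtColor(im,cv2.COLOR_BGR2HSV)
# mat: dark pixels
m=((h[...,2]<60)).astype(np.uint8); m[:,:420]=0;m[:190]=0;m[360:]=0;m[:,545:]=0
m=cv2.morphologyEx(m,cv2.MORPH_CLOSE,np.ones((13,13)))
c=max(cv2.findContours(m,0,1)[0],key=cv2.contourArea); q=cv2.boxPoints(cv2.minAreaRect(c))
print("mat",[np.round(at(top,p,0.004),3).tolist() for p in q])
for n,p,z in(("rim l/r/t/b dish",(114,270),.02),("",(184,270),.02),("",(150,236),.02),("",(150,303),.02),("jig",(185,126),.095),("nest",(492,108),.197),("strain",(295,330),.016),("strh",(365,337),.01),("purple",(380,140),.076)): print(n,np.round(at(top,p,z),3))
E
```

```text
mat [[0.619, -0.223, 0.004], [0.628, -0.388, 0.004], [0.36, -0.381, 0.004], [0.356, -0.223, 0.004]]
rim l/r/t/b dish [0.466 0.377 0.02 ]
 [0.47  0.247 0.02 ]
 [0.531 0.315 0.02 ]
 [0.409 0.305 0.02 ]
jig [0.716 0.248 0.095]
nest [ 0.722 -0.265  0.197]
strain [0.369 0.044 0.016]
strh [ 0.36  -0.081  0.01 ]
purple [ 0.707 -0.099  0.076]
```

View pics/ctop.png

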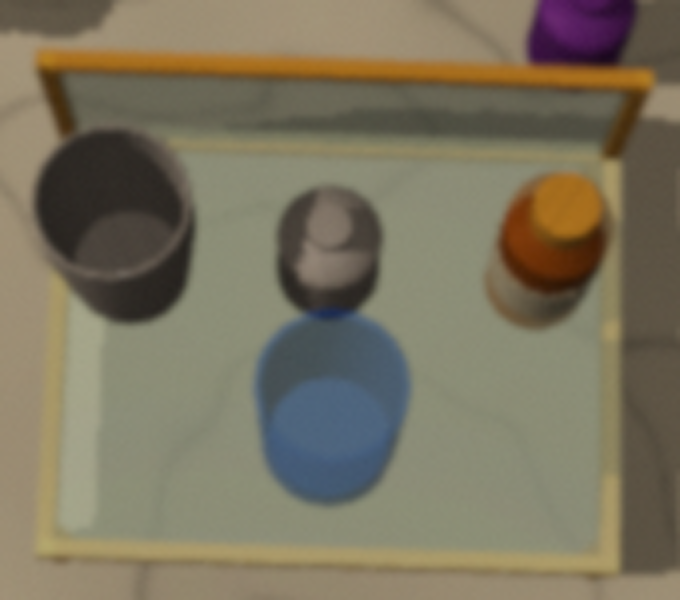

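View pics/cscene.png

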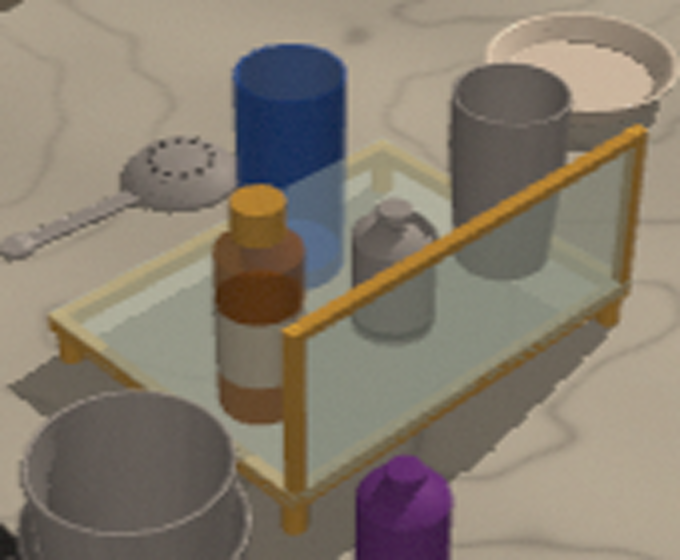

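The crops confirm the choice: the steel dispenser stands inside the shelf (crop (330,250)) with the highball in front, the tin left and the bitters right. The purple one stands outside, behind the panel.

```bash
python3 - <<'E'
from h import *
t=ctrl.get_calibration("top");s=ctrl.get_calibration("scene")
T=lambda p:(p[0]/4+235-.4,p[1]/4+140-.4)
S=lambda p:(p[0]/4+240-.4,p[1]/4+185-.4)
for n,a,b,z in(("hb",(333,385),(291,75),.155),("tin",(113,203),(511,98),.138),("bit",(567,206),(257,201),.155),("disp",(330,220),(396,211),.106)):
    print(n,np.round(at(t,T(a),z),4),np.round(at(s,S(b),z),4),np.round(tri([t,s],[T(a),S(b)]),4))
for n,a,z in(("hbfoot",(328,443),.03),("tinfoot",(126,260),.03)): print(n,np.round(at(t,T(a),z),4))
for n,p,z in (("sh corner",(45,550),.03),("",(612,566),.03),("panel",(48,58),.13),("",(645,77),.13)): print(n,np.round(at(t,T(p),z),4))
E
```

```text
hb [0.5124 0.009  0.155 ] [0.5129 0.0121 0.155 ] [0.5131 0.0101 0.1557]
tin [0.5887 0.1    0.138 ] [0.5917 0.1011 0.138 ] [0.59   0.1011 0.1369]
bit [ 0.588  -0.0826  0.155 ] [ 0.5877 -0.08    0.155 ] [ 0.5883 -0.0818  0.156 ]
disp [0.5932 0.0115 0.106 ] [0.5919 0.0133 0.106 ] [0.5931 0.0117 0.1073]
hbfoot [0.5113 0.0092 0.03  ]
tinfoot [0.5934 0.1034 0.03  ]
sh corner [0.4597 0.1336 0.03  ]
 [ 0.4591 -0.1187  0.03  ]
panel [0.6532 0.1309 0.13  ]
 [ 0.6527 -0.1185  0.13  ]
```

```bash
cat > go.py <<'E'
# python3 go.py x y z : print tool-frame shift (units) and turn (units) to reach world xyz, tool down, closing along world y
import sys; from h import *
from scipy.spatial.transform import Rotation as R
def need(P):
    s=ctrl.sense(); r=R.from_rotvec(s["eef_rot"])
    d=r.inv().apply(np.array(P)-s["position"])/.4
    t=(r.inv()*R.from_matrix(np.diag([1.,-1,-1]))).as_rotvec()/(np.pi/2)
    print("shift",np.round(d,3),"turn",np.round(t,3),"rows",np.round(np.linalg.norm(d)*8,1),"F",np.round(s["wrist_force"],1),"w",round(float(s["gripper_width"]),4),"t",round(s["time_s"],2))
if __name__=="__main__": need([float(v) for v in sys.argv[1:4]])
E
python3 -m creep '[[[0,0,-0.03],[0,0,0.07]],[[0,0,-0.06],[0,0,0.14]],[[0,0,-0.06],[0,0,0.21]],[[0,0,-0.06],[0,0,0.21]]]' 100 25
python3 go.py 0.5125 0.010 0.22; python3 -c "
from rig import ctrl;print(ctrl.sense()['joints'])"
```

```text
time_s: 0.5
position: [0.2024, -0.5913, 0.2296]
eef_rot: [-3.142, 0.003, 0.0]
wrist_force: [0.2, -0.3, -0.3]
gripper_width: 0.0868
finger_force: 0.0
shift [ 0.772 -1.505  0.024] turn [-0.     0.    -0.001] rows 13.5 F [ 0.2 -0.3 -0.3] w 0.0868 t 0.5
[ 1.18308671  0.32002513 -0.0196807   1.42628501  0.00634917  1.39540667
 -0.40927917]
```

```bash
python3 -m creep '[[[0.05,-0.1,0],[0,0,0]],[[0.11,-0.21,0],[0,0,0]],[[0.165,-0.32,0],[0,0,0]],[[0.22,-0.43,0],[0,0,0]],[[0.275,-0.535,0],[0,0,0]]]' >/dev/null
python3 -m creep '[[[0.05,-0.1,0],[0,0,0]],[[0.11,-0.21,0],[0,0,0]],[[0.165,-0.32,0],[0,0,0]],[[0.22,-0.43,0],[0,0,0]],[[0.265,-0.52,0],[0,0,0]]]' 
python3 go.py 0.5125 0.010 0.22
```

```text
time_s: 1.5
position: [0.419, -0.1665, 0.2294]
eef_rot: [3.141, 0.008, -0.0]
wrist_force: [1.1, -0.7, 0.8]
gripper_width: 0.0865
finger_force: 0.0
shift [ 0.236 -0.44   0.023] turn [0.    0.    0.003] rows 4.0 F [ 1.1 -0.7  0.8] w 0.0865 t 1.5
```

```bash
python3 -m creep '[[[0.06,-0.11,0],[0,0,0]],[[0.12,-0.22,0],[0,0,0]],[[0.18,-0.33,0],[0,0,0]],[[0.236,-0.44,0.02],[0,0,0]],[[0.236,-0.44,0.02],[0,0,0]]]' >/dev/null
python3 -m creep '[[[0,0,0],[0,0,0]],[[0,0,0],[0,0,0]]]'
python3 go.py 0.5125 0.010 0.22; python3 - <<'E'
from h import *
c=ctrl.get_calibration("wrist"); im=ctrl.snapshot("wrist")
for n,P in(("hb",[.5125,.010,.155]),("tin",[.591,.101,.138]),("bit",[.588,-.081,.155]),("disp",[.5925,.012,.106])):
    p=proj(c,[P])[0]; print(n,p.round(0)); 
    if abs(p).max()<2000: cv2.drawMarker(im,tuple(int(v) for v in p),(0,0,255),0,15,1)
cv2.imwrite("pics/w1.png",im)
E
```

```text
time_s: 2.2
position: [0.5125, 0.0054, 0.2213]
eef_rot: [3.141, 0.0, -0.001]
wrist_force: [-0.0, -0.1, -0.2]
gripper_width: 0.087
finger_force: 0.0
shift [-0.    -0.011  0.003] turn [0. 0. 0.] rows 0.1 F [-0.  -0.1 -0.2] w 0.087 t 2.2
hb [317. 248.]
tin [193. 139.]
bit [450. 143.]
disp [315. 137.]
```

View pics/w1.png

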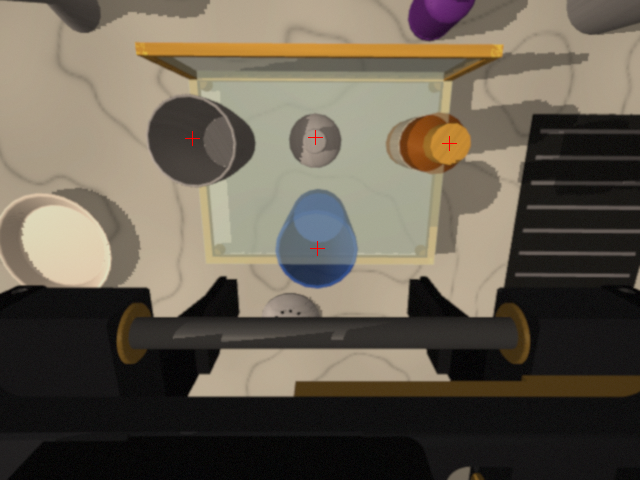

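The wrist view shows my projected marks on the rim centres: highball (317,248), tin (193,139), bitters (450,143), dispenser (315,137). The positions hold, so I grasp the highball.

```bash
python3 -m creep '[[[0,-0.011,0.06],[0,0,0]],[[0,-0.011,0.13],[0,0,0]],[[0,-0.011,0.2],[0,0,0]],[[0,-0.011,0.265],[0,0,0]],[[0,-0.011,0.265],[0,0,0]]]' >/dev/null
python3 -m creep '[[[0,0,0],[0,0,0]],[[0,0,0],[0,0,0]]]'
python3 -m creep '[[[0,0,0],[0,0,0]],[[0,0,0],[0,0,0]],[[0,0,0],[0,0,0]],[[0,0,0],[0,0,0]],[[0,0,0],[0,0,0]]]' 0 25
python3 -m creep '[[[0,0,0],[0,0,0]],[[0,0,0],[0,0,0]],[[0,0,0],[0,0,0]]]'; python3 go.py .4125 -.303 .22
```

```text
time_s: 2.95
position: [0.5138, 0.0106, 0.1173]
eef_rot: [3.141, -0.001, 0.004]
wrist_force: [0.9, -0.8, 0.3]
gripper_width: 0.0871
finger_force: 0.0
time_s: 3.45
position: [0.513, 0.0108, 0.1158]
eef_rot: [3.141, -0.0, 0.001]
wrist_force: [-0.9, -0.9, 2.4]
gripper_width: 0.0623
finger_force: 25.0
time_s: 3.75
position: [0.5131, 0.0109, 0.1159]
eef_rot: [3.141, -0.0, 0.001]
wrist_force: [-0.5, -1.6, 3.5]
gripper_width: 0.0622
finger_force: 25.0
shift [-0.251  0.785 -0.26 ] turn [ 0. -0. -0.] rows 6.9 F [-0.5 -1.6  3.5] w 0.0622 t 3.75
```

```bash
python3 -m creep '[[[0,0,-0.02],[0,0,0]],[[0,0,-0.06],[0,0,0]],[[0,0,-0.11],[0,0,0]],[[0,0,-0.15],[0,0,0]],[[0,0,-0.16],[0,0,0]]]' 
python3 -m creep '[[[-0.01,0.04,0],[0,0,0]],[[-0.04,0.11,0],[0,0,0]],[[-0.07,0.2,0],[0,0,0]],[[-0.1,0.29,0],[0,0,0]],[[-0.13,0.38,0],[0,0,0]]]' >/dev/null
python3 -m creep '[[[-0.03,0.09,0],[0,0,0]],[[-0.06,0.18,0],[0,0,0]],[[-0.09,0.27,0],[0,0,0]],[[-0.11,0.35,0],[0,0,0]],[[-0.125,0.395,0],[0,0,0]]]' >/dev/null
python3 -m creep '[[[0,0.01,0.02],[0,0,0]],[[0,0.01,0.06],[0,0,0]],[[0,0.01,0.11],[0,0,0]],[[0,0.01,0.15],[0,0,0]],[[0,0.01,0.17],[0,0,0]]]' 
python3 go.py .41 -.303 .092
```

```text
time_s: 4.25
position: [0.5134, 0.0114, 0.1813]
eef_rot: [3.142, 0.0, 0.003]
wrist_force: [0.5, 0.4, -3.7]
gripper_width: 0.0622
finger_force: 25.0
time_s: 5.75
position: [0.4103, -0.301, 0.1093]
eef_rot: [-3.139, -0.002, 0.004]
wrist_force: [0.2, -0.0, -3.5]
gripper_width: 0.0625
finger_force: 25.0
shift [-0.001  0.005  0.043] turn [-0.002  0.001  0.001] rows 0.3 F [ 0.2 -0.  -3.5] w 0.0625 t 5.75
```

```bash
python3 -m creep '[[[0,0,0.01],[0,0,0]],[[0,0,0.025],[0,0,0]],[[0,0,0.038],[0,0,0]],[[0,0,0.04],[0,0,0]],[[0,0,0.04],[0,0,0]]]' 
python3 -m creep '[[[0,0,0.003],[0,0,0]],[[0,0,0.003],[0,0,0]],[[0,0,0.003],[0,0,0]]]'
```

```text
time_s: 6.25
position: [0.4109, -0.303, 0.0958]
eef_rot: [3.141, -0.0, 0.0]
wrist_force: [-0.2, 0.8, -2.4]
gripper_width: 0.0625
finger_force: 25.0
time_s: 6.55
position: [0.4109, -0.303, 0.0946]
eef_rot: [3.141, -0.0, 0.0]
wrist_force: [-0.6, -1.4, -2.1]
gripper_width: 0.0622
finger_force: 25.0
```

```bash
python3 -m creep '[[[0,0,0.004],[0,0,0]],[[0,0,0.008],[0,0,0]],[[0,0,0.009],[0,0,0]],[[0,0,0.009],[0,0,0]]]' 
python3 -m creep '[[[0,0,0.003],[0,0,0]],[[0,0,0.003],[0,0,0]],[[0,0,0.003],[0,0,0]]]'
```

```text
time_s: 6.95
position: [0.4108, -0.3029, 0.0907]
eef_rot: [-3.142, 0.0, 0.0]
wrist_force: [-0.2, -0.4, -2.8]
gripper_width: 0.0624
finger_force: 25.0
time_s: 7.25
position: [0.411, -0.3031, 0.0899]
eef_rot: [3.141, -0.0, 0.001]
wrist_force: [0.2, -0.5, -0.8]
gripper_width: 0.0621
finger_force: 25.0
```

```bash
python3 -m creep '[[[0,0,0.002],[0,0,0]],[[0,0,0.002],[0,0,0]],[[0,0,0.002],[0,0,0]],[[0,0,0.002],[0,0,0]],[[0,0,0.002],[0,0,0]]]' 100
python3 -m creep '[[[0,0,-0.02],[0,0,0]],[[0,0,-0.08],[0,0,0]],[[0,0,-0.16],[0,0,0]],[[0,0,-0.25],[0,0,0]],[[0,0,-0.33],[0,0,0]]]' 
python3 -m creep '[[[0.05,-0.07,0],[0,0,0]],[[0.12,-0.15,0],[0,0,0]],[[0.2,-0.25,0],[0,0,0]],[[0.28,-0.35,0],[0,0,0]],[[0.35,-0.44,0],[0,0,0]]]' >/dev/null
python3 -m creep '[[[0.05,-0.06,0],[0,0,0]],[[0.09,-0.11,0],[0,0,0]],[[0.09,-0.11,0],[0,0,0]],[[0.09,-0.11,0],[0,0,0]]]' 
python3 go.py .588 -.081 .112
python3 - <<'E'
from h import *
c=ctrl.get_calibration("wrist"); im=ctrl.snapshot("wrist")
for P in([.513,.010,.155],[.591,.101,.138],[.588,-.081,.155],[.5925,.012,.106],[.411,-.303,.129]):
    p=proj(c,[P])[0]
    if abs(p).max()<2000: cv2.drawMarker(im,tuple(int(v) for v in p),(0,0,255),0,15,1)
t=ctrl.snapshot("top"); cv2.imwrite("pics/w2.png",np.hstack([cv2.resize(im,(400,300)),t[150:350:,240:560][:,:,:][:, :].repeat(1,0) if 0 else cv2.resize(t[130:370,240:560],(400,300))]))
E
```

```text
time_s: 7.75
position: [0.4108, -0.303, 0.0889]
eef_rot: [3.141, -0.0, 0.0]
wrist_force: [-0.5, 0.5, -0.2]
gripper_width: 0.0856
finger_force: 0.0
time_s: 8.25
position: [0.4109, -0.3029, 0.2233]
eef_rot: [3.141, 0.0, 0.002]
wrist_force: [0.2, -0.4, -0.1]
gripper_width: 0.0871
finger_force: 0.0
time_s: 9.15
position: [0.5869, -0.0828, 0.2211]
eef_rot: [3.142, 0.001, -0.0]
wrist_force: [-0.2, -0.6, 0.3]
gripper_width: 0.0871
finger_force: 0.0
shift [ 0.003 -0.004  0.273] turn [0.    0.    0.001] rows 2.2 F [-0.2 -0.6  0.3] w 0.0871 t 9.15
```

View pics/w2.png

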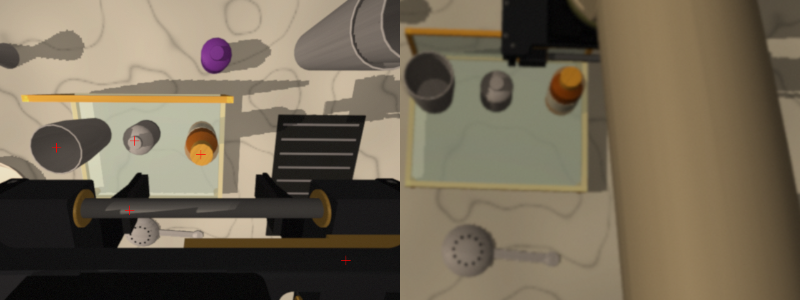

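The highball is down on the mat and the mark sits on the bitters cap at (201,154). Now I grasp the bitters.

```bash
python3 -m creep '[[[0.003,-0.004,0.06],[0,0,0]],[[0.003,-0.004,0.13],[0,0,0]],[[0.003,-0.004,0.2],[0,0,0]],[[0.003,-0.004,0.26],[0,0,0]],[[0.003,-0.004,0.275],[0,0,0]]]' >/dev/null
python3 -m creep '[[[0,0,0],[0,0,0]],[[0,0,0],[0,0,0]]]'
python3 -m creep '[[[0,0,0],[0,0,0]],[[0,0,0],[0,0,0]],[[0,0,0],[0,0,0]],[[0,0,0],[0,0,0]],[[0,0,0],[0,0,0]]]' 0 25
python3 -m creep '[[[0,0,0],[0,0,0]],[[0,0,0],[0,0,0]],[[0,0,0],[0,0,0]]]'
python3 -m creep '[[[0,0,-0.02],[0,0,0]],[[0,0,-0.06],[0,0,0]],[[0,0,-0.11],[0,0,0]],[[0,0,-0.15],[0,0,0]],[[0,0,-0.16],[0,0,0]]]'; python3 go.py .575 -.303 .176
```

```text
time_s: 9.95
position: [0.5887, -0.0819, 0.1124]
eef_rot: [3.141, -0.001, 0.003]
wrist_force: [0.5, -0.4, 0.4]
gripper_width: 0.0869
finger_force: 0.0
time_s: 10.45
position: [0.5881, -0.0813, 0.1109]
eef_rot: [3.141, 0.0, 0.0]
wrist_force: [-0.0, -0.3, -0.5]
gripper_width: 0.0555
finger_force: 0.0
time_s: 10.75
position: [0.5889, -0.0819, 0.1121]
eef_rot: [3.141, -0.001, 0.003]
wrist_force: [-3.7, -1.0, 14.7]
gripper_width: 0.0333
finger_force: 21.6
time_s: 11.25
position: [0.589, -0.0812, 0.1774]
eef_rot: [3.141, 0.0, 0.005]
wrist_force: [0.3, -0.4, -2.2]
gripper_width: 0.0274
finger_force: 25.6
shift [-0.035  0.554  0.004] turn [ 0.    -0.002  0.   ] rows 4.4 F [ 0.3 -0.4 -2.2] w 0.0274 t 11.25
```

The opening of 27 mm is less than the 46 mm body, so I look before moving on.

```bash
python3 - <<'E'
from h import *
s=ctrl.snapshot("scene"); w=ctrl.snapshot("wrist")
cv2.imwrite("pics/s3.png",np.hstack([cv2.resize(s[130:370,180:500],(400,300),interpolation=cv2.INTER_CUBIC),cv2.resize(w,(400,300))]))
E
```

```text
(no output)
```

View pics/s3.png

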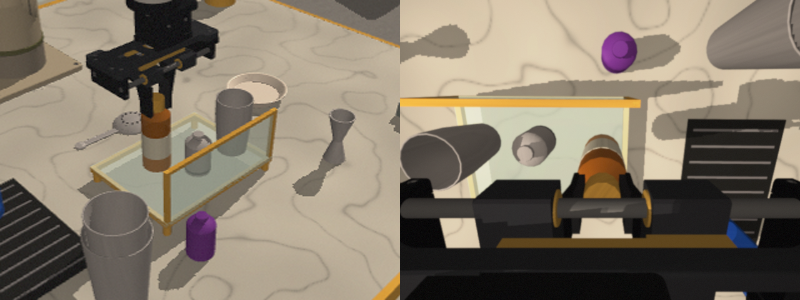

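```bash
python3 - <<'E'
from h import *
c=ctrl.get_calibration("scene")
for z in(.03,.05,.07,.09,.1,.155,.175,.195,.215): print(z,proj(c,[[.589,-.0815,z]])[0].round(1))
s=ctrl.snapshot("scene")
a=cv2.imread("pics/scene0.png")
h=cv2.cvtColor(s,cv2.COLOR_BGR2HSV); 
cv2.imwrite("pics/s4.png",np.hstack([cv2.resize(s[190:280,265:345],(400,450),interpolation=cv2.INTER_CUBIC),cv2.resize(a[225:315,265:345],(400,450),interpolation=cv2.INTER_CUBIC)]))
E
```

```text
0.03 [304.8 284.6]
0.05 [304.7 277.2]
0.07 [304.5 269.7]
0.09 [304.3 261.9]
0.1 [304.2 258. ]
0.155 [303.7 235.4]
0.175 [303.5 226.8]
0.195 [303.3 218. ]
0.215 [303.1 209. ]
```

View pics/s4.png

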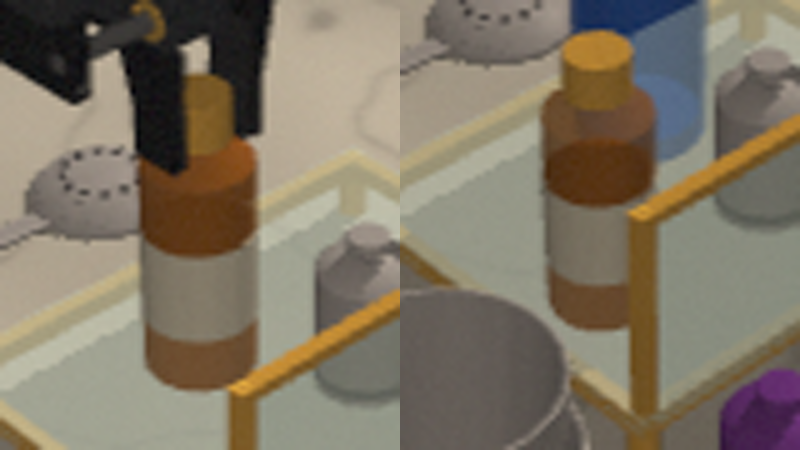

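The bottle is upright but held by the cap. The fingertips sit about 37 mm higher than I assumed; the lift of about 61 mm puts its foot near z=0.09. The hold is steady, so I carry it gently to the mat and check the tip height afterwards.

```bash
python3 -m creep '[[[0,0.03,0],[0,0,0]],[[-0.005,0.09,0],[0,0,0]],[[-0.01,0.17,0],[0,0,0]],[[-0.015,0.25,0],[0,0,0]],[[-0.02,0.33,0],[0,0,0]]]' - 30 >/dev/null
python3 -m creep '[[[-0.005,0.07,0],[0,0,0]],[[-0.01,0.14,0],[0,0,0]],[[-0.014,0.19,0],[0,0,0]],[[-0.014,0.22,0],[0,0,0]],[[-0.014,0.22,0],[0,0,0]]]' 
python3 -m creep '[[[0,0,0.02],[0,0,0]],[[0,0,0.06],[0,0,0]],[[0,0,0.11],[0,0,0]],[[0,0,0.15],[0,0,0]],[[0,0,0.165],[0,0,0]]]' >/dev/null
python3 -m creep '[[[0,0,0.007],[0,0,0]],[[0,0,0.014],[0,0,0]],[[0,0,0.02],[0,0,0]],[[0,0,0.02],[0,0,0]],[[0,0,0.02],[0,0,0]]]' 
python3 go.py .575 -.303 .09
```

```text
time_s: 12.4
position: [0.5734, -0.3037, 0.1738]
eef_rot: [3.142, -0.005, -0.002]
wrist_force: [0.0, -0.2, -1.0]
gripper_width: 0.0271
finger_force: 30.5
time_s: 13.4
position: [0.5746, -0.3015, 0.1013]
eef_rot: [3.141, -0.0, 0.001]
wrist_force: [-0.2, 0.5, -2.4]
gripper_width: 0.0271
finger_force: 30.5
shift [0.001 0.004 0.028] turn [ 0. -0. -0.] rows 0.2 F [-0.2  0.5 -2.4] w 0.0271 t 13.4
```

Lowering in 2–3 mm steps and watching the force.

```bash
python3 -m creep '[[[0,0,0.005],[0,0,0]],[[0,0,0.01],[0,0,0]],[[0,0,0.01],[0,0,0]],[[0,0,0.01],[0,0,0]]]' | grep -E "posi|wrist"
python3 -m creep '[[[0,0,0.005],[0,0,0]],[[0,0,0.008],[0,0,0]],[[0,0,0.008],[0,0,0]],[[0,0,0.008],[0,0,0]]]' | grep -E "posi|wrist"
python3 -m creep '[[[0,0,0.003],[0,0,0]],[[0,0,0.005],[0,0,0]],[[0,0,0.005],[0,0,0]],[[0,0,0.005],[0,0,0]]]' | grep -E "posi|wrist"
```

```text
position: [0.5744, -0.3013, 0.0968]
wrist_force: [-0.3, 0.6, -0.9]
position: [0.5744, -0.3014, 0.0936]
wrist_force: [0.2, 0.4, -1.8]
position: [0.5745, -0.3014, 0.0916]
wrist_force: [-0.6, -0.4, -2.2]
```

```bash
python3 -m creep '[[[0,0,0.003],[0,0,0]],[[0,0,0.005],[0,0,0]],[[0,0,0.005],[0,0,0]],[[0,0,0.005],[0,0,0]]]' | grep -E "posi|wrist"
python3 -m creep '[[[0,0,0.003],[0,0,0]],[[0,0,0.005],[0,0,0]],[[0,0,0.005],[0,0,0]],[[0,0,0.005],[0,0,0]]]' | grep -E "posi|wrist"
```

```text
position: [0.5744, -0.3013, 0.0896]
wrist_force: [0.1, -0.2, -1.9]
position: [0.5753, -0.3016, 0.0896]
wrist_force: [-1.8, 0.8, 9.9]
```

```bash
python3 -m creep '[[[0,0,-0.003],[0,0,0]],[[0,0,-0.004],[0,0,0]],[[0,0,-0.004],[0,0,0]]]' | grep -E "posi|wrist"
python3 -m creep '[[[0,0,0],[0,0,0]],[[0,0,0],[0,0,0]],[[0,0,0],[0,0,0]],[[0,0,0],[0,0,0]],[[0,0,0],[0,0,0]]]' 100 25
python3 -m creep '[[[0,0,-0.02],[0,0,0]],[[0,0,-0.08],[0,0,0]],[[0,0,-0.16],[0,0,0]],[[0,0,-0.25],[0,0,0]],[[0,0,-0.33],[0,0,0]]]' 
python3 -m creep '[[[0,-0.05,-0.02],[0,0,0]],[[0,-0.15,-0.03],[0,0,0]],[[0,-0.25,-0.03],[0,0,0]],[[0,-0.35,-0.03],[0,0,0]],[[0,-0.45,-0.03],[0,0,0]]]' >/dev/null
python3 -m creep '[[[0,-0.1,0],[0,0,0]],[[0.01,-0.2,0],[0,0,0]],[[0.02,-0.3,0],[0,0,0]],[[0.03,-0.4,0],[0,0,0]],[[0.03,-0.45,0],[0,0,0]]]' >/dev/null
python3 -m creep '[[[0,-0.06,0],[0,0,0]],[[0.01,-0.1,0],[0,0,0]],[[0.01,-0.1,0],[0,0,0]],[[0.01,-0.1,0],[0,0,0]]]' >/dev/null
python3 go.py .591 .101 .2
python3 - <<'E'
from h import *
s=ctrl.snapshot("scene"); c=ctrl.get_calibration("scene"); st=ctrl.sense(); x,y,z=st["position"]
print(x,y,z)
for dy in(-.0435,-.0585,.0435,.0585): 
    for dz,col in((-.019,(0,0,255)),(.018,(0,255,0))):
        p=proj(c,[[x+.0095,y+dy,z+dz]])[0]; cv2.circle(s,tuple(int(round(v)) for v in p),1,col,-1)
cv2.imwrite("pics/s5.png",np.hstack([cv2.resize(s[100:280,290:450],(400,450),interpolation=cv2.INTER_CUBIC),cv2.resize(s[180:390,100:290],(400,450))]))
E
```

```text
position: [0.5748, -0.3015, 0.0896]
wrist_force: [-0.1, -0.4, 2.5]
time_s: 16.2
position: [0.5744, -0.3013, 0.0891]
eef_rot: [-3.142, 0.0, 0.0]
wrist_force: [0.9, -0.2, -0.0]
gripper_width: 0.059
finger_force: 0.0
time_s: 16.7
position: [0.5746, -0.3013, 0.2238]
eef_rot: [3.141, 0.0, 0.002]
wrist_force: [-0.1, -0.3, 0.2]
gripper_width: 0.0863
finger_force: 0.0
shift [ 0.002 -0.006  0.083] turn [0. 0. 0.] rows 0.7 F [ 0.4 -0.5  0.1] w 0.0869 t 18.1
0.5902727090202773 0.09786972669506679 0.2330973848230639
```

View pics/s5.png

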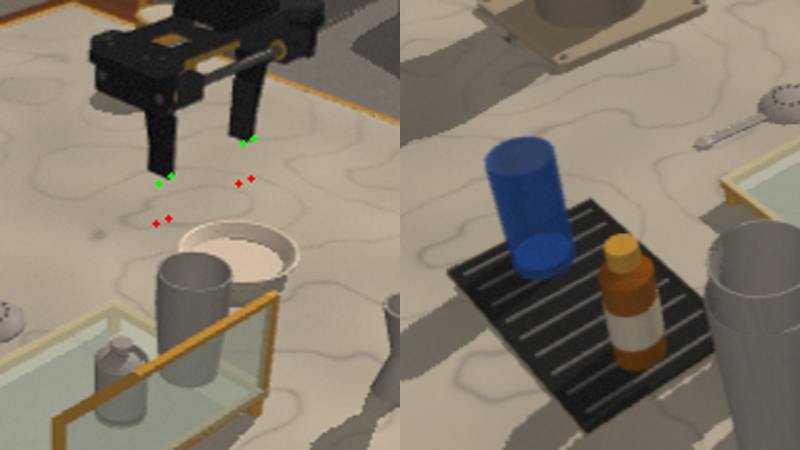

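In the left half the fingertips match the green dots (tip at reported z + 0.02 m), not the red ones. So the reported z runs about 39 mm low against the fingers, and I allow for that from here. In the right half the highball and bitters stand upright on the mat. Next is the tin, at reported z 0.078.

```bash
python3 -m creep '[[[0.002,-0.008,0.05],[0,0,0]],[[0.002,-0.008,0.12],[0,0,0]],[[0.002,-0.008,0.18],[0,0,0]],[[0.002,-0.008,0.24],[0,0,0]],[[0.002,-0.008,0.29],[0,0,0]]]' >/dev/null
python3 -m creep '[[[0,0,0.04],[0,0,0]],[[0,0,0.08],[0,0,0]],[[0,0,0.098],[0,0,0]],[[0,0,0.098],[0,0,0]],[[0,0,0.098],[0,0,0]]]'
python3 -m creep '[[[0,0,0],[0,0,0]],[[0,0,0],[0,0,0]],[[0,0,0],[0,0,0]],[[0,0,0],[0,0,0]],[[0,0,0],[0,0,0]]]' 0 20
python3 -m creep '[[[0,0,0],[0,0,0]],[[0,0,0],[0,0,0]],[[0,0,0],[0,0,0]]]'
```

```text
time_s: 19.15
position: [0.5917, 0.102, 0.0787]
eef_rot: [-3.141, 0.0, -0.001]
wrist_force: [-0.8, -0.2, 0.3]
gripper_width: 0.0868
finger_force: 0.0
time_s: 19.65
position: [0.5915, 0.102, 0.0784]
eef_rot: [-3.142, -0.0, -0.001]
wrist_force: [-1.0, 0.5, 1.4]
gripper_width: 0.0651
finger_force: 20.0
time_s: 19.95
position: [0.5915, 0.102, 0.0783]
eef_rot: [-3.142, -0.0, -0.001]
wrist_force: [-0.3, 0.9, 3.6]
gripper_width: 0.0646
finger_force: 20.0
```

```bash
python3 -m creep '[[[0,0,-0.02],[0,0,0]],[[0,0,-0.08],[0,0,0]],[[0,0,-0.16],[0,0,0]],[[0,0,-0.24],[0,0,0]],[[0,0,-0.31],[0,0,0]]]' 
python3 -m creep '[[[-0.01,0.03,0],[0,0,0]],[[-0.03,0.1,0],[0,0,0]],[[-0.05,0.19,0],[0,0,0]],[[-0.07,0.28,0],[0,0,0]],[[-0.09,0.37,0],[0,0,0]]]' >/dev/null
python3 -m creep '[[[-0.02,0.09,0],[0,0,0]],[[-0.04,0.18,0],[0,0,0]],[[-0.06,0.27,0],[0,0,0]],[[-0.08,0.36,0],[0,0,0]],[[-0.1,0.45,0],[0,0,0]]]' >/dev/null
python3 -m creep '[[[-0.03,0.09,0],[0,0,0]],[[-0.045,0.16,0],[0,0,0]],[[-0.049,0.19,0],[0,0,0]],[[-0.049,0.193,0],[0,0,0]],[[-0.049,0.193,0],[0,0,0]]]'
python3 go.py .496 -.303 .0523
```

```text
time_s: 20.45
position: [0.591, 0.1017, 0.2038]
eef_rot: [3.141, -0.0, 0.0]
wrist_force: [0.7, -0.2, -1.0]
gripper_width: 0.0646
finger_force: 20.0
time_s: 21.95
position: [0.496, -0.3019, 0.2017]
eef_rot: [-3.14, -0.002, 0.0]
wrist_force: [0.8, 1.1, -1.0]
gripper_width: 0.0647
finger_force: 20.0
shift [0.    0.003 0.373] turn [-0.001  0.     0.001] rows 3.0 F [ 0.8  1.1 -1. ] w 0.0647 t 21.95
```

```bash
python3 -m creep '[[[0,0,0.03],[0,0,0]],[[0,0,0.1],[0,0,0]],[[0,0,0.18],[0,0,0]],[[0,0,0.26],[0,0,0]],[[0,0,0.32],[0,0,0]]]' >/dev/null
python3 -m creep '[[[0,0,0.02],[0,0,0]],[[0,0,0.034],[0,0,0]],[[0,0,0.042],[0,0,0]],[[0,0,0.042],[0,0,0]],[[0,0,0.042],[0,0,0]]]' | grep -E "posi|wrist"
python3 -m creep '[[[0,0,0.003],[0,0,0]],[[0,0,0.006],[0,0,0]],[[0,0,0.006],[0,0,0]],[[0,0,0.006],[0,0,0]]]' | grep -E "posi|wrist"
python3 -m creep '[[[0,0,0.003],[0,0,0]],[[0,0,0.005],[0,0,0]],[[0,0,0.005],[0,0,0]],[[0,0,0.005],[0,0,0]]]' | grep -E "posi|wrist"
```

```text
position: [0.4962, -0.3036, 0.0582]
wrist_force: [0.4, -0.4, -0.3]
position: [0.4957, -0.3034, 0.0549]
wrist_force: [-0.6, -0.5, -1.3]
position: [0.4956, -0.3033, 0.0528]
wrist_force: [-0.2, 0.0, -1.4]
```

```bash
python3 -m creep '[[[0,0,0.002],[0,0,0]],[[0,0,0.003],[0,0,0]],[[0,0,0.003],[0,0,0]],[[0,0,0.003],[0,0,0]]]' | grep -E "posi|wrist"
python3 -m creep '[[[0,0,0],[0,0,0]],[[0,0,0],[0,0,0]],[[0,0,0],[0,0,0]],[[0,0,0],[0,0,0]],[[0,0,0],[0,0,0]]]' 100
python3 -m creep '[[[0,0,-0.02],[0,0,0]],[[0,0,-0.1],[0,0,0]],[[0,0,-0.2],[0,0,0]],[[0,0,-0.3],[0,0,0]],[[0,0,-0.37],[0,0,0]]]' >/dev/null
python3 -m creep '[[[0.03,-0.1,0],[0,0,0]],[[0.06,-0.2,0],[0,0,0]],[[0.09,-0.3,0],[0,0,0]],[[0.12,-0.4,0],[0,0,0]],[[0.15,-0.5,0],[0,0,0]]]' >/dev/null
python3 -m creep '[[[0.03,-0.1,0],[0,0,0]],[[0.06,-0.19,0],[0,0,0]],[[0.085,-0.26,0],[0,0,0]],[[0.092,-0.288,0],[0,0,0]],[[0.092,-0.288,0],[0,0,0]]]' >/dev/null
python3 -m creep '[[[0,0,0],[0,0,0]],[[0,0,0],[0,0,0]]]'
python3 go.py .5925 .012 .044
python3 - <<'E'
from h import *
c=ctrl.get_calibration("wrist"); im=ctrl.snapshot("wrist")
p=proj(c,[[.5925,.012,.106]])[0]; cv2.drawMarker(im,tuple(int(v) for v in p),(0,0,255),0,15,1)
t=ctrl.snapshot("scene"); cv2.imwrite("pics/w6.png",np.hstack([cv2.resize(im,(400,300)),cv2.resize(t[170:410,100:420],(400,300))]))
E
```

```text
position: [0.4961, -0.3035, 0.0523]
wrist_force: [-1.0, 0.2, 5.0]
time_s: 24.65
position: [0.4956, -0.3033, 0.0515]
eef_rot: [-3.142, 0.0, 0.0]
wrist_force: [0.9, 0.5, -0.9]
gripper_width: 0.0864
finger_force: 0.0
time_s: 26.35
position: [0.5923, 0.0096, 0.1997]
eef_rot: [3.141, -0.004, -0.0]
wrist_force: [0.2, -0.5, 0.9]
gripper_width: 0.0871
finger_force: 0.0
shift [ 0.    -0.006  0.389] turn [ 0.001  0.    -0.002] rows 3.1 F [ 0.2 -0.5  0.9] w 0.0871 t 26.35
```

View pics/w6.png

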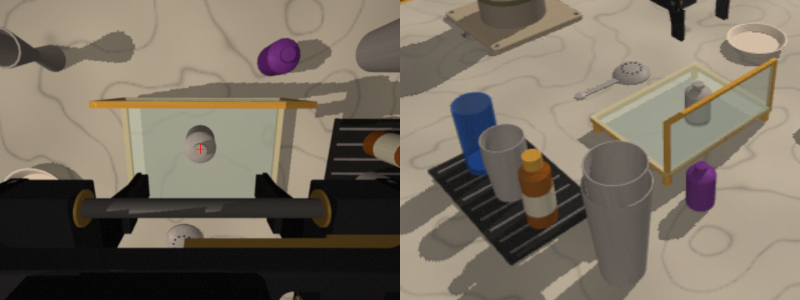

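All three stand on the mat (right half), and the dispenser button at (200,148) sits under the mark. I grasp the dispenser.

```bash
python3 -m creep '[[[0,-0.006,0.05],[0,0,0]],[[0,-0.006,0.12],[0,0,0]],[[0,-0.006,0.18],[0,0,0]],[[0,-0.006,0.24],[0,0,0]],[[0,-0.006,0.29],[0,0,0]]]' >/dev/null
python3 -m creep '[[[0,0,0.04],[0,0,0]],[[0,0,0.08],[0,0,0]],[[0,0,0.098],[0,0,0]],[[0,0,0.098],[0,0,0]],[[0,0,0.098],[0,0,0]]]'
python3 -m creep '[[[0,0,0],[0,0,0]],[[0,0,0],[0,0,0]],[[0,0,0],[0,0,0]],[[0,0,0],[0,0,0]],[[0,0,0],[0,0,0]]]' 0 25
python3 -m creep '[[[0,0,0],[0,0,0]],[[0,0,0],[0,0,0]],[[0,0,0],[0,0,0]],[[0,0,0],[0,0,0]]]'; python3 go.py .469 .311 .17
```

```text
time_s: 27.45
position: [0.5929, 0.0143, 0.0451]
eef_rot: [-3.142, 0.0, -0.001]
wrist_force: [0.4, 0.2, 0.4]
gripper_width: 0.0873
finger_force: 0.0
time_s: 27.95
position: [0.5925, 0.0142, 0.0446]
eef_rot: [3.141, -0.0, 0.0]
wrist_force: [0.4, -0.5, 0.3]
gripper_width: 0.0552
finger_force: 0.0
time_s: 28.35
position: [0.5925, 0.0141, 0.0445]
eef_rot: [3.141, -0.0, 0.0]
wrist_force: [-0.2, 0.1, 1.2]
gripper_width: 0.0451
finger_force: 25.0
shift [-0.309 -0.742 -0.314] turn [ 0. -0. -0.] rows 6.9 F [-0.2  0.1  1.2] w 0.0451 t 28.35
```

```bash
python3 -m creep '[[[0,0,-0.02],[0,0,0]],[[0,0,-0.06],[0,0,0]],[[0,0,-0.12],[0,0,0]],[[0,0,-0.18],[0,0,0]],[[0,0,-0.2],[0,0,0]]]' 
python3 - <<'E'
from h import *
t=ctrl.get_calibration("top"); im=cv2.imread("pics/top0.png")[225:315,105:195]
h=cv2.cvtColor(im,cv2.COLOR_BGR2HSV); print(h[45,45],h[45,2])
# floor region by brightness
m=(h[...,2]>190).astype(np.uint8); 
for k,zz in ((190,.006),(170,.006),(205,.006)):
    m=(h[...,2]>k).astype(np.uint8); c=max(cv2.findContours(m,0,1)[0],key=cv2.contourArea)
    (cx,cy),r=cv2.fitEllipse(c)[:2]; print(k,cx+105,cy+225,r,at(t,(cx+105,cy+225),zz).round(4))
print(at(t,(149,269.5),.02).round(4))
im4=cv2.resize(im,None,fx=6,fy=6,interpolation=cv2.INTER_CUBIC)
p=(proj(t,[[.469+.066*np.cos(a),.311+.066*np.sin(a),.02] for a in np.linspace(0,6.28,30)]+[[.469+.047*np.cos(a),.311+.047*np.sin(a),.006] for a in np.linspace(0,6.28,30)])-[105,225]+.5)*6
for q in p: cv2.circle(im4,tuple(int(v) for v in q),1,(0,0,255),-1)
cv2.imwrite("pics/dish.png",im4)
E
```

```text
time_s: 28.85
position: [0.594, 0.0147, 0.1282]
eef_rot: [-3.142, -0.0, -0.007]
wrist_force: [0.8, -0.4, -2.2]
gripper_width: 0.0453
finger_force: 25.0
[ 17  71 194] [ 20  67 153]
190 154.5076789855957 268.30936431884766 (50.80764389038086, 56.900482177734375) [0.4737 0.306  0.006 ]
170 151.07123184204102 268.5168266296387 (59.856258392333984, 68.53803253173828) [0.4731 0.3124 0.006 ]Traceback (most recent call last):
  File "<stdin>", line 7, in <module>
ValueError: max() iterable argument is empty
```

```bash
python3 - <<'E'
from h import *
t=ctrl.get_calibration("top"); im=cv2.imread("pics/top0.png")[225:315,105:195]
im4=cv2.resize(im,None,fx=6,fy=6,interpolation=cv2.INTER_CUBIC)
p=(proj(t,[[.470+.066*np.cos(a),.312+.066*np.sin(a),.02] for a in np.linspace(0,6.28,30)]+[[.470+.047*np.cos(a),.312+.047*np.sin(a),.006] for a in np.linspace(0,6.28,30)])-[105,225]+.5)*6
for q in p: cv2.circle(im4,tuple(int(v) for v in q),1,(0,0,255),-1)
cv2.imwrite("pics/dish.png",im4)
E
```

```text
(no output)
```

View pics/dish.png

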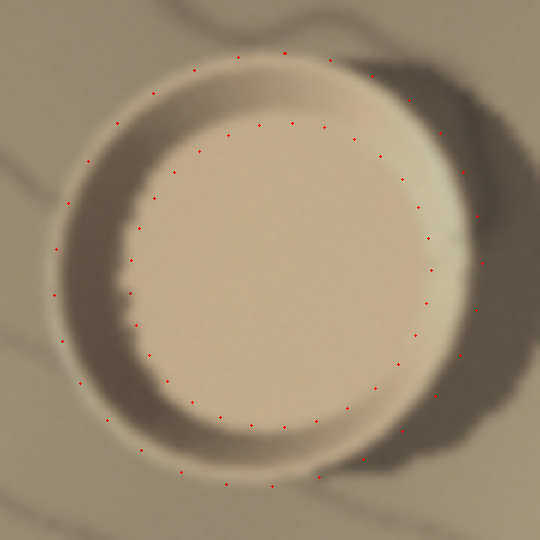

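The drawn rim sits about 1.2 px right of and 0.5 px below the true one, so the dish centre is about (0.471, 0.3145).

```bash
python3 -m creep '[[[-0.01,-0.03,0],[0,0,0]],[[-0.04,-0.1,0],[0,0,0]],[[-0.07,-0.18,0],[0,0,0]],[[-0.105,-0.26,0],[0,0,0]],[[-0.14,-0.34,0],[0,0,0]]]' >/dev/null
python3 -m creep '[[[-0.035,-0.09,0],[0,0,0]],[[-0.07,-0.18,0],[0,0,0]],[[-0.11,-0.28,0],[0,0,0]],[[-0.145,-0.36,0],[0,0,0]],[[-0.166,-0.4,0],[0,0,0]]]' >/dev/null
python3 -m creep '[[[0,0,0.01],[0,0,0]],[[0,0,0.04],[0,0,0]],[[0,0,0.1],[0,0,0]],[[0,0,0.15],[0,0,0]],[[0,0,0.18],[0,0,0]]]' 
python3 go.py .471 .3145 .0205
```

```text
time_s: 30.35
position: [0.4695, 0.308, 0.0495]
eef_rot: [3.139, -0.003, -0.004]
wrist_force: [0.7, 0.5, -1.3]
gripper_width: 0.0452
finger_force: 25.0
shift [ 0.004 -0.016  0.072] turn [ 0.001  0.002 -0.001] rows 0.6 F [ 0.7  0.5 -1.3] w 0.0452 t 30.35
```

```bash
python3 -m creep '[[[0.002,-0.008,0],[0,0,0]],[[0.002,-0.008,0.02],[0,0,0]],[[0.002,-0.008,0.035],[0,0,0]],[[0.002,-0.008,0.035],[0,0,0]],[[0.002,-0.008,0.035],[0,0,0]]]' | grep -E "posi|wrist"
python3 go.py .471 .3145 .0205
python3 - <<'E'
from h import *
c=ctrl.get_calibration("scene"); s=ctrl.snapshot("scene")
for P,r in(([.471,.3145,.02],.066),([.471,.3145,.006],.047)):
    for a in np.linspace(0,6.28,40):
        q=proj(c,[[P[0]+r*np.cos(a),P[1]+r*np.sin(a),P[2]]])[0]; cv2.circle(s,tuple(int(round(v)) for v in q),0,(0,0,255),-1)
w=ctrl.snapshot("top")
cv2.imwrite("pics/s7.png",np.hstack([cv2.resize(s[150:240,330:450],(400,300),interpolation=cv2.INTER_CUBIC),cv2.resize(w[200:320,90:250],(400,300))]))
E
```

```text
position: [0.471, 0.3135, 0.0387]
wrist_force: [-0.3, -0.1, -1.1]
shift [-0.    -0.003  0.045] turn [-0. -0. -0.] rows 0.4 F [-0.3 -0.1 -1.1] w 0.0454 t 30.85
```

View pics/s7.png

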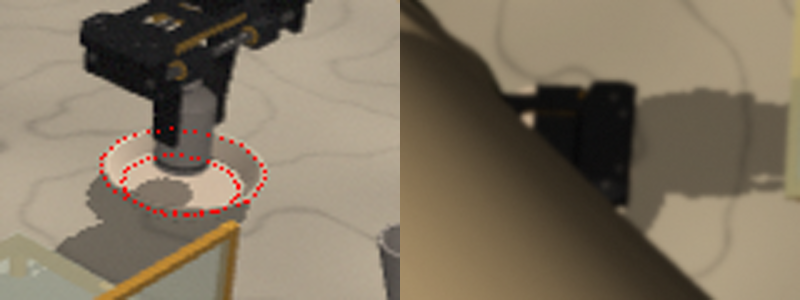

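The dish outline fits in the scene view, and the dispenser hangs centred about 18 mm above the floor.

```bash
python3 -m creep '[[[0,-0.003,0.01],[0,0,0]],[[0,-0.003,0.025],[0,0,0]],[[0,-0.003,0.036],[0,0,0]],[[0,-0.003,0.036],[0,0,0]],[[0,-0.003,0.036],[0,0,0]]]' | grep -E "posi|wrist"
python3 -m creep '[[[0,0,0.003],[0,0,0]],[[0,0,0.005],[0,0,0]],[[0,0,0.005],[0,0,0]],[[0,0,0.005],[0,0,0]]]' | grep -E "posi|wrist"
python3 -m creep '[[[0,0,0.003],[0,0,0]],[[0,0,0.004],[0,0,0]],[[0,0,0.004],[0,0,0]],[[0,0,0.004],[0,0,0]]]' | grep -E "posi|wrist"
```

```text
position: [0.4708, 0.3146, 0.0238]
wrist_force: [-0.1, 0.7, -1.2]
position: [0.4709, 0.3146, 0.0221]
wrist_force: [0.2, -0.5, -2.0]
position: [0.4709, 0.3146, 0.0205]
wrist_force: [-1.6, -0.8, 0.4]
```

```bash
python3 -m creep '[[[0,0,0.001],[0,0,0]],[[0,0,0.001],[0,0,0]],[[0,0,0.001],[0,0,0]],[[0,0,0.001],[0,0,0]],[[0,0,0.001],[0,0,0]]]' 100
python3 -m creep '[[[0,0,-0.02],[0,0,0]],[[0,0,-0.1],[0,0,0]],[[0,0,-0.2],[0,0,0]],[[0,0,-0.32],[0,0,0]],[[0,0,-0.45],[0,0,0]]]' 
python3 -m creep '[[[0.01,0.1,0],[0,0,0]],[[0.01,0.2,0],[0,0,0]],[[0.02,0.32,0],[0,0,0]],[[0.02,0.44,0],[0,0,0]],[[0.02,0.56,0],[0,0,0]]]' >/dev/null
python3 -m creep '[[[0.01,0.12,0],[0,0,0]],[[0.01,0.24,0],[0,0,0]],[[0.02,0.36,0],[0,0,0]],[[0.02,0.48,0],[0,0,0]],[[0.02,0.58,0],[0,0,0]]]' >/dev/null
python3 -m creep '[[[0.01,0.1,0],[0,0,0]],[[0.01,0.2,0],[0,0,0]],[[0.02,0.3,0],[0,0,0]],[[0.02,0.38,0],[0,0,0]],[[0.02,0.4,0],[0,0,0]]]' >/dev/null
python3 go.py .4956 -.3033 .052
python3 - <<'E'
from h import *
t=ctrl.get_calibration("top"); im=ctrl.snapshot("top")
for P in([.471,.3145,.082],[.411,-.303,.129],[.4956,-.3033,.112],[.5745,-.3014,.129]):
    cv2.drawMarker(im,tuple(int(round(v)) for v in proj(t,[P])[0]),(0,0,255),0,7,1)
w=ctrl.snapshot("wrist")
cv2.imwrite("pics/t8.png",np.hstack([cv2.resize(im[210:330,75:235],(400,300),interpolation=cv2.INTER_CUBIC),cv2.resize(w,(400,300))]))
E
```

```text
time_s: 32.75
position: [0.4709, 0.3147, 0.02]
eef_rot: [-3.142, 0.0, -0.0]
wrist_force: [-0.2, -0.9, -0.8]
gripper_width: 0.0776
finger_force: 0.0
time_s: 33.25
position: [0.4703, 0.3145, 0.2002]
eef_rot: [3.141, 0.001, -0.001]
wrist_force: [0.8, 0.6, 0.9]
gripper_width: 0.087
finger_force: 0.0
shift [ 0.005 -0.006  0.365] turn [ 0.001  0.    -0.003] rows 2.9 F [-1.1 -0.2 -0.5] w 0.0872 t 34.75
```

View pics/t8.png

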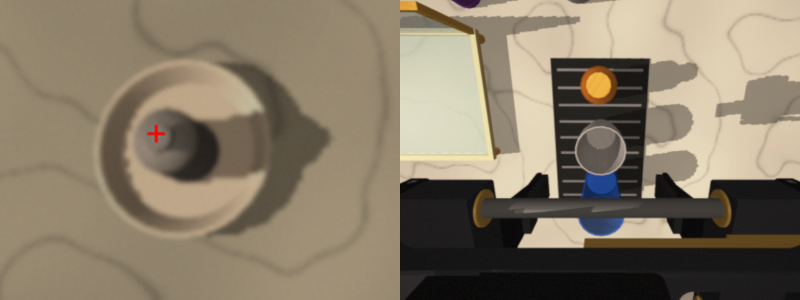

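The dispenser button (160,135) is on the predicted spot in the dish, and all three things stand on the mat. Now I return the tin.

```bash
python3 -m creep '[[[0,0,0.05],[0,0,0]],[[0,0,0.12],[0,0,0]],[[0,0,0.19],[0,0,0]],[[0,0,0.19],[0,0,0]],[[0,0,0.19],[0,0,0]]]' >/dev/null; python3 go.py .4956 -.3033 .052
```

```text
shift [0.    0.008 0.178] turn [-0.    -0.     0.001] rows 1.4 F [ 0.3 -1.4  1.7] w 0.0868 t 35.35
```

```bash
python3 -m creep '[[[0,0.006,0.05],[0,0,0]],[[0,0.006,0.11],[0,0,0]],[[0,0.006,0.16],[0,0,0]],[[0,0.006,0.175],[0,0,0]],[[0,0.006,0.175],[0,0,0]]]'
python3 -m creep '[[[0,0,0],[0,0,0]],[[0,0,0],[0,0,0]],[[0,0,0],[0,0,0]],[[0,0,0],[0,0,0]],[[0,0,0],[0,0,0]]]' 0 20 
python3 -m creep '[[[0,0,0],[0,0,0]],[[0,0,0],[0,0,0]],[[0,0,0],[0,0,0]]]'
python3 -m creep '[[[0,0,-0.03],[0,0,0]],[[0,0,-0.1],[0,0,0]],[[0,0,-0.19],[0,0,0]],[[0,0,-0.28],[0,0,0]],[[0,0,-0.37],[0,0,0]]]' 
python3 go.py .5915 .102 .2
```

```text
time_s: 35.85
position: [0.4954, -0.3036, 0.053]
eef_rot: [3.141, 0.001, 0.001]
wrist_force: [-0.7, 0.1, -0.3]
gripper_width: 0.0871
finger_force: 0.0
time_s: 36.35
position: [0.4954, -0.3039, 0.0528]
eef_rot: [3.141, 0.0, 0.002]
wrist_force: [-0.3, 0.8, 5.4]
gripper_width: 0.0648
finger_force: 20.0
time_s: 36.65
position: [0.4954, -0.3039, 0.0528]
eef_rot: [3.141, 0.0, 0.002]
wrist_force: [-0.6, 1.3, 5.5]
gripper_width: 0.0649
finger_force: 20.0
time_s: 37.15
position: [0.4944, -0.3036, 0.2019]
eef_rot: [-3.141, 0.0, 0.001]
wrist_force: [0.1, 0.1, -1.0]
gripper_width: 0.0649
finger_force: 20.0
shift [ 0.243 -1.014  0.005] turn [-0.  0. -0.] rows 8.3 F [ 0.1  0.1 -1. ] w 0.0649 t 37.15
```

```bash
python3 -m creep '[[[0.01,-0.04,0],[0,0,0]],[[0.03,-0.11,0],[0,0,0]],[[0.05,-0.19,0],[0,0,0]],[[0.07,-0.28,0],[0,0,0]],[[0.09,-0.37,0],[0,0,0]]]' >/dev/null
python3 -m creep '[[[0.02,-0.09,0],[0,0,0]],[[0.04,-0.18,0],[0,0,0]],[[0.06,-0.27,0],[0,0,0]],[[0.08,-0.36,0],[0,0,0]],[[0.1,-0.45,0],[0,0,0]]]' >/dev/null
python3 -m creep '[[[0.03,-0.09,0],[0,0,0]],[[0.045,-0.16,0],[0,0,0]],[[0.051,-0.19,0],[0,0,0]],[[0.051,-0.193,0],[0,0,0]],[[0.051,-0.193,0],[0,0,0]]]' >/dev/null
python3 -m creep '[[[0,0,0.03],[0,0,0]],[[0,0,0.09],[0,0,0]],[[0,0,0.16],[0,0,0]],[[0,0,0.22],[0,0,0]],[[0,0,0.26],[0,0,0]]]' >/dev/null
python3 -m creep '[[[0,0,0],[0,0,0]],[[0,0,0],[0,0,0]]]'
python3 go.py .5913 .1015 .0788
```

```text
time_s: 39.35
position: [0.5915, 0.101, 0.0965]
eef_rot: [3.142, -0.001, 0.001]
wrist_force: [-0.3, 0.4, -0.8]
gripper_width: 0.0647
finger_force: 20.0
shift [-0.001 -0.001  0.044] turn [ 0.    -0.    -0.001] rows 0.4 F [-0.3  0.4 -0.8] w 0.0647 t 39.35
```

```bash
python3 -m creep '[[[0,0,0.015],[0,0,0]],[[0,0,0.03],[0,0,0]],[[0,0,0.038],[0,0,0]],[[0,0,0.038],[0,0,0]],[[0,0,0.038],[0,0,0]]]' | grep -E "posi|wrist"
python3 -m creep '[[[0,0,0.003],[0,0,0]],[[0,0,0.005],[0,0,0]],[[0,0,0.005],[0,0,0]],[[0,0,0.005],[0,0,0]]]' | grep -E "posi|wrist"
python3 -m creep '[[[0,0,0.002],[0,0,0]],[[0,0,0.003],[0,0,0]],[[0,0,0.003],[0,0,0]],[[0,0,0.003],[0,0,0]]]' | grep -E "posi|wrist"
```

```text
position: [0.5913, 0.1015, 0.0809]
wrist_force: [-0.1, -0.1, -1.5]
position: [0.5913, 0.1015, 0.0789]
wrist_force: [0.6, -0.6, -0.8]
position: [0.5919, 0.1016, 0.0788]
wrist_force: [-2.7, -1.3, 7.2]
```

```bash
python3 -m creep '[[[0,0,-0.001],[0,0,0]],[[0,0,-0.001],[0,0,0]],[[0,0,-0.001],[0,0,0]],[[0,0,-0.001],[0,0,0]],[[0,0,-0.001],[0,0,0]]]' 100
python3 -m creep '[[[0,0,-0.02],[0,0,0]],[[0,0,-0.08],[0,0,0]],[[0,0,-0.16],[0,0,0]],[[0,0,-0.24],[0,0,0]],[[0,0,-0.31],[0,0,0]]]' 
python3 -m creep '[[[0,0.1,0],[0,0,0]],[[-0.01,0.2,0],[0,0,0]],[[-0.02,0.3,0],[0,0,0]],[[-0.02,0.4,0],[0,0,0]],[[-0.02,0.5,0],[0,0,0]]]' >/dev/null
python3 -m creep '[[[0,0.1,0],[0,0,0]],[[-0.01,0.2,0],[0,0,0]],[[-0.02,0.3,0],[0,0,0]],[[-0.02,0.4,0],[0,0,0]],[[-0.022,0.48,0],[0,0,0]]]' >/dev/null
python3 -m creep '[[[0,0.025,0],[0,0,0]],[[0,0.025,0],[0,0,0]],[[0,0.025,0],[0,0,0]]]' >/dev/null
python3 go.py .5745 -.3014 .045; python3 -c "
from h import *
c=ctrl.get_calibration('wrist');T=np.array(c['world_to_cam']);print((-T[:3,:3].T@T[:3,3]-ctrl.sense()['position']).round(3))"
```

```text
time_s: 41.15
position: [0.5912, 0.1014, 0.0779]
eef_rot: [3.141, -0.0, -0.0]
wrist_force: [0.4, 0.4, -1.6]
gripper_width: 0.0863
finger_force: 0.0
time_s: 41.65
position: [0.5914, 0.1016, 0.2045]
eef_rot: [-3.141, -0.0, -0.002]
wrist_force: [1.0, 0.2, -0.3]
gripper_width: 0.087
finger_force: 0.0
shift [-0.001  0.007  0.393] turn [-0.001 -0.     0.001] rows 3.1 F [-0.7  1.2  0.3] w 0.0871 t 42.95
[0.076 0.    0.179]
```

```bash
python3 -m creep '[[[0,0.004,0.05],[0,0,0]],[[0,0.004,0.12],[0,0,0]],[[0,0.004,0.18],[0,0,0]],[[0,0.004,0.24],[0,0,0]],[[0,0.004,0.28],[0,0,0]]]' >/dev/null
python3 -m creep '[[[0,0,0.03],[0,0,0]],[[0,0,0.06],[0,0,0]],[[0,0,0.086],[0,0,0]],[[0,0,0.086],[0,0,0]],[[0,0,0.086],[0,0,0]]]'
python3 -m creep '[[[0,0,0],[0,0,0]],[[0,0,0],[0,0,0]],[[0,0,0],[0,0,0]],[[0,0,0],[0,0,0]],[[0,0,0],[0,0,0]]]' 0 25 
python3 -m creep '[[[0,0,0],[0,0,0]],[[0,0,0],[0,0,0]],[[0,0,0],[0,0,0]],[[0,0,0],[0,0,0]]]'
```

```text
time_s: 43.95
position: [0.5747, -0.3023, 0.056]
eef_rot: [3.141, -0.0, 0.001]
wrist_force: [0.1, -0.6, 0.2]
gripper_width: 0.0869
finger_force: 0.0
time_s: 44.45
position: [0.5745, -0.3022, 0.0558]
eef_rot: [3.141, -0.0, 0.0]
wrist_force: [-0.1, 0.6, -0.4]
gripper_width: 0.0545
finger_force: 0.0
time_s: 44.85
position: [0.5745, -0.3021, 0.0557]
eef_rot: [3.142, -0.0, 0.0]
wrist_force: [-0.9, 0.5, 0.5]
gripper_width: 0.0453
finger_force: 25.0
```

```bash
python3 -m creep '[[[0,0,-0.02],[0,0,0]],[[0,0,-0.07],[0,0,0]],[[0,0,-0.13],[0,0,0]],[[0,0,-0.19],[0,0,0]],[[0,0,-0.23],[0,0,0]]]' >/dev/null
python3 -m creep '[[[0,-0.03,0],[0,0,0]],[[0.005,-0.09,0],[0,0,0]],[[0.01,-0.17,0],[0,0,0]],[[0.015,-0.25,0],[0,0,0]],[[0.02,-0.33,0],[0,0,0]]]' >/dev/null
python3 -m creep '[[[0.005,-0.08,0],[0,0,0]],[[0.01,-0.15,0],[0,0,0]],[[0.014,-0.2,0],[0,0,0]],[[0.014,-0.222,0],[0,0,0]],[[0.014,-0.222,0],[0,0,0]]]' >/dev/null
python3 -m creep '[[[0,0,0.02],[0,0,0]],[[0,0,0.06],[0,0,0]],[[0,0,0.1],[0,0,0]],[[0,0,0.13],[0,0,0]],[[0,0,0.13],[0,0,0]]]' >/dev/null
python3 -m creep '[[[0,0,0],[0,0,0]],[[0,0,0],[0,0,0]]]'
python3 go.py .5887 -.0812 .0817
```

```text
time_s: 47.05
position: [0.5886, -0.0815, 0.0964]
eef_rot: [3.141, -0.0, 0.002]
wrist_force: [0.4, 0.2, -1.5]
gripper_width: 0.0449
finger_force: 25.0
shift [ 0.    -0.001  0.037] turn [ 0.    -0.001 -0.   ] rows 0.3 F [ 0.4  0.2 -1.5] w 0.0449 t 47.05
```

```bash
python3 -m creep '[[[0,0,0.01],[0,0,0]],[[0,0,0.02],[0,0,0]],[[0,0,0.031],[0,0,0]],[[0,0,0.031],[0,0,0]],[[0,0,0.031],[0,0,0]]]' | grep -E "posi|wrist"
python3 -m creep '[[[0,0,0.003],[0,0,0]],[[0,0,0.005],[0,0,0]],[[0,0,0.005],[0,0,0]],[[0,0,0.005],[0,0,0]]]' | grep -E "posi|wrist"
python3 -m creep '[[[0,0,0.002],[0,0,0]],[[0,0,0.003],[0,0,0]],[[0,0,0.003],[0,0,0]],[[0,0,0.003],[0,0,0]]]' | grep -E "posi|wrist"
```

```text
position: [0.588, -0.0813, 0.0831]
wrist_force: [0.2, -0.3, -2.0]
position: [0.5883, -0.0813, 0.0816]
wrist_force: [-0.7, -0.3, 1.0]
position: [0.5887, -0.0813, 0.0816]
wrist_force: [-4.2, 0.6, 12.3]
```

```bash
python3 -m creep '[[[0,0,-0.003],[0,0,0]],[[0,0,-0.003],[0,0,0]],[[0,0,-0.003],[0,0,0]]]' | grep -E "posi|wrist"
python3 -m creep '[[[0,0,0],[0,0,0]],[[0,0,0],[0,0,0]],[[0,0,0],[0,0,0]],[[0,0,0],[0,0,0]],[[0,0,0],[0,0,0]]]' 100
python3 -m creep '[[[0,0,-0.02],[0,0,0]],[[0,0,-0.08],[0,0,0]],[[0,0,-0.16],[0,0,0]],[[0,0,-0.24],[0,0,0]],[[0,0,-0.3],[0,0,0]]]' >/dev/null
python3 -m creep '[[[-0.05,0.07,0],[0,0,0]],[[-0.12,0.15,0],[0,0,0]],[[-0.2,0.25,0],[0,0,0]],[[-0.28,0.35,0],[0,0,0]],[[-0.35,0.44,0],[0,0,0]]]' >/dev/null
python3 -m creep '[[[-0.05,0.06,0],[0,0,0]],[[-0.094,0.112,0],[0,0,0]],[[-0.094,0.112,0],[0,0,0]],[[-0.094,0.112,0.05],[0,0,0]],[[-0.094,0.112,0.1],[0,0,0]]]' >/dev/null
python3 -m creep '[[[0,0,0],[0,0,0]],[[0,0,0],[0,0,0]]]'
python3 go.py .411 -.303 .06
```

```text
position: [0.5884, -0.0814, 0.0816]
wrist_force: [-0.5, 1.2, 3.9]
time_s: 49.15
position: [0.588, -0.0814, 0.0811]
eef_rot: [3.142, -0.0, -0.0]
wrist_force: [-0.2, 0.7, -0.1]
gripper_width: 0.0776
finger_force: 0.0
time_s: 50.85
position: [0.4109, -0.3017, 0.162]
eef_rot: [-3.142, -0.001, -0.0]
wrist_force: [0.1, 0.7, 0.1]
gripper_width: 0.087
finger_force: 0.0
shift [0.    0.003 0.255] turn [-0. -0.  0.] rows 2.0 F [0.1 0.7 0.1] w 0.087 t 50.85
```

```bash
python3 -m creep '[[[0,0.003,0.05],[0,0,0]],[[0,0.003,0.12],[0,0,0]],[[0,0.003,0.18],[0,0,0]],[[0,0.003,0.24],[0,0,0]],[[0,0.003,0.255],[0,0,0]]]' >/dev/null
python3 -m creep '[[[0,0,0],[0,0,0]],[[0,0,0],[0,0,0]]]'
python3 -m creep '[[[0,0,0],[0,0,0]],[[0,0,0],[0,0,0]],[[0,0,0],[0,0,0]],[[0,0,0],[0,0,0]],[[0,0,0],[0,0,0]]]' 0 25 
python3 -m creep '[[[0,0,0],[0,0,0]],[[0,0,0],[0,0,0]],[[0,0,0],[0,0,0]]]'
python3 -m creep '[[[0,0,-0.02],[0,0,0]],[[0,0,-0.07],[0,0,0]],[[0,0,-0.13],[0,0,0]],[[0,0,-0.19],[0,0,0]],[[0,0,-0.23],[0,0,0]]]'
python3 go.py .513 .0106 .15
```

```text
time_s: 51.55
position: [0.4115, -0.3039, 0.0609]
eef_rot: [3.14, 0.0, 0.003]
wrist_force: [1.5, -0.3, -0.0]
gripper_width: 0.0868
finger_force: 0.0
time_s: 52.05
position: [0.4106, -0.3035, 0.0596]
eef_rot: [3.141, -0.0, 0.001]
wrist_force: [0.4, 0.7, 2.5]
gripper_width: 0.0622
finger_force: 25.0
time_s: 52.35
position: [0.4106, -0.3035, 0.0595]
eef_rot: [3.141, -0.0, 0.0]
wrist_force: [-2.5, -0.8, 5.0]
gripper_width: 0.0623
finger_force: 25.0
time_s: 52.85
position: [0.4106, -0.3033, 0.1528]
eef_rot: [3.141, 0.0, 0.001]
wrist_force: [0.6, 0.3, -3.5]
gripper_width: 0.062
finger_force: 25.0
shift [ 0.256 -0.785  0.007] turn [ 0. -0.  0.] rows 6.6 F [ 0.6  0.3 -3.5] w 0.062 t 52.85
```

```bash
python3 -m creep '[[[0.01,-0.03,0],[0,0,0]],[[0.03,-0.1,0],[0,0,0]],[[0.06,-0.18,0],[0,0,0]],[[0.09,-0.27,0],[0,0,0]],[[0.12,-0.36,0],[0,0,0]]]' >/dev/null
python3 -m creep '[[[0.03,-0.09,0],[0,0,0]],[[0.06,-0.18,0],[0,0,0]],[[0.09,-0.27,0],[0,0,0]],[[0.12,-0.36,0],[0,0,0]],[[0.136,-0.425,0],[0,0,0]]]' >/dev/null
python3 -m creep '[[[0,0,0.01],[0,0,0]],[[0,0,0.04],[0,0,0]],[[0,0,0.08],[0,0,0]],[[0,0,0.12],[0,0,0]],[[0,0,0.12],[0,0,0]]]' >/dev/null
python3 -m creep '[[[0,0,0],[0,0,0]],[[0,0,0],[0,0,0]]]'
python3 go.py .513 .0106 .0855
```

```text
time_s: 54.55
position: [0.5131, 0.0103, 0.1037]
eef_rot: [3.141, -0.001, 0.001]
wrist_force: [-0.1, -0.4, -1.6]
gripper_width: 0.062
finger_force: 25.0
shift [-0.    -0.001  0.045] turn [ 0. -0. -0.] rows 0.4 F [-0.1 -0.4 -1.6] w 0.062 t 54.55
```

```bash
python3 -m creep '[[[0,0,0.01],[0,0,0]],[[0,0,0.025],[0,0,0]],[[0,0,0.038],[0,0,0]],[[0,0,0.038],[0,0,0]],[[0,0,0.038],[0,0,0]]]' | grep -E "posi|wrist"
python3 -m creep '[[[0,0,0.003],[0,0,0]],[[0,0,0.005],[0,0,0]],[[0,0,0.005],[0,0,0]],[[0,0,0.005],[0,0,0]]]' | grep -E "posi|wrist"
python3 -m creep '[[[0,0,0.002],[0,0,0]],[[0,0,0.0025],[0,0,0]],[[0,0,0.0025],[0,0,0]],[[0,0,0.0025],[0,0,0]]]' | grep -E "posi|wrist"
```

```text
position: [0.5128, 0.0107, 0.0879]
wrist_force: [0.4, 0.3, -2.6]
position: [0.5129, 0.0106, 0.0861]
wrist_force: [-0.1, 0.4, -3.4]
position: [0.5131, 0.0107, 0.0856]
wrist_force: [-2.6, -0.3, 5.6]
```

```bash
python3 -m creep '[[[0,0,-0.001],[0,0,0]],[[0,0,-0.001],[0,0,0]],[[0,0,-0.001],[0,0,0]],[[0,0,-0.001],[0,0,0]],[[0,0,-0.001],[0,0,0]]]' 100
python3 -m creep '[[[0,0,-0.02],[0,0,0]],[[0,0,-0.08],[0,0,0]],[[0,0,-0.16],[0,0,0]],[[0,0,-0.24],[0,0,0]],[[0,0,-0.32],[0,0,0]]]' >/dev/null
python3 -m creep '[[[-0.05,0.1,0],[0,0,0]],[[-0.1,0.2,0],[0,0,0]],[[-0.15,0.3,0],[0,0,0]],[[-0.2,0.4,0],[0,0,0]],[[-0.25,0.5,0],[0,0,0]]]' >/dev/null
python3 -m creep '[[[-0.05,0.1,0],[0,0,0]],[[-0.1,0.2,0],[0,0,0]],[[-0.15,0.3,0],[0,0,0]],[[-0.2,0.4,0],[0,0,0]],[[-0.25,0.5,0],[0,0,0]]]' >/dev/null
python3 -m creep '[[[-0.05,0.1,0],[0,0,0]],[[-0.1,0.2,0],[0,0,0]],[[-0.15,0.3,0],[0,0,0]],[[-0.2,0.4,0],[0,0,0]],[[-0.25,0.5,0],[0,0,0]]]'
python3 - <<'E'
from h import *
def msk(im):
    h=cv2.cvtColor(im,cv2.COLOR_BGR2HSV); H,S,V=cv2.split(h)
    return {"blue":((H>95)&(H<125)&(S>90)),"cap":((H>5)&(H<25)&(S>200)&(V>90))}
a=cv2.imread("pics/top0.png"); b=ctrl.snapshot("top"); cv2.imwrite("pics/top9.png",b)
s0=cv2.imread("pics/scene0.png"); s1=ctrl.snapshot("scene")
for n,(p,q),r in(("top",(a,b),(165,285,240,400)),("scene",(s0,s1),(190,305,285,330))):
    for k in("blue","cap"):
        o=[]
        for im in(p,q):
            m=msk(im[r[0]:r[1],r[2]:r[3]])[k].astype(np.uint8)
            _,_,st,ce=cv2.connectedComponentsWithStats(m); i=1+st[1:,4].argmax(); o.append((ce[i].round(1).tolist(),int(st[i,4])))
        print(n,k,o)
# patch shifts by template match
for n,(x0,y0,x1,y1) in (("tin",(240,168,290,226)),("hb",(296,212,340,270)),("bit",(353,178,392,224)),("strainer",(270,305,372,355)),("jig",(168,110,210,158)),("nest",(445,80,520,165))):
    T=a[y0:y1,x0:x1]; R=cv2.matchTemplate(b[y0-15:y1+15,x0-15:x1+15],T,5); _,v,_,l=cv2.minMaxLoc(R); print(n,round(v,3),l[0]-15,l[1]-15)
z=np.hstack([cv2.resize(b[90:350,100:540],(500,295)),cv2.resize(s1[150:370,180:420],(300,295))]); cv2.imwrite("pics/fin.png",z)
E
```

```text
time_s: 56.35
position: [0.5129, 0.0106, 0.0853]
eef_rot: [3.142, -0.0, -0.0]
wrist_force: [0.8, 0.2, -0.6]
gripper_width: 0.0856
finger_force: 0.0
time_s: 58.35
position: [0.212, -0.5908, 0.2142]
eef_rot: [3.141, 0.001, 0.001]
wrist_force: [1.4, 0.4, 0.3]
gripper_width: 0.0872
finger_force: 0.0
top blue [([76.6, 84.0], 659), ([76.7, 83.8], 658)]
top cap [([132.1, 30.6], 361), ([131.4, 30.5], 368)]
scene blue [([26.7, 23.1], 861), ([26.8, 23.1], 855)]
scene cap [([19.3, 63.3], 3), ([19.0, 63.0], 1)]
tin 0.997 0 0
hb 0.76 0 1
bit 0.989 -1 0
strainer 0.999 0 0
jig 1.0 0 0
nest 0.999 0 0
```

View pics/fin.png

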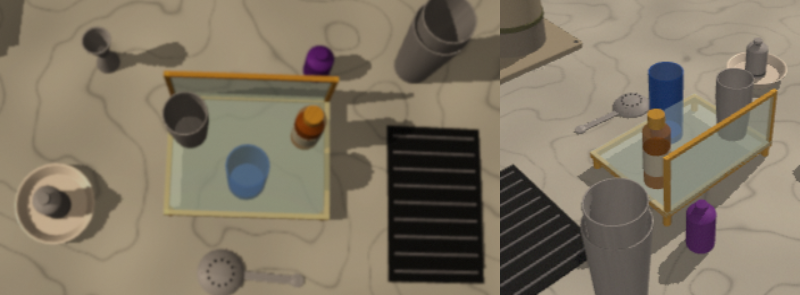

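All three are back within about 2 mm of where they started, the dispenser stands in the dish, and the bystanders are unmoved, so I hand in.

```bash
python3 -c "
from rig import ctrl; print(ctrl.hand_in())"
```

```text
the job is handed in; nothing more can be done
None
```

The job is handed in (no verdict came back): the dispenser stands in the dish about 3 mm off its estimated centre, the highball, tin and bitters are back upright within about 2 mm of their starting spots, and the bystanders did not move.

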